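# Let the limes down with the rocker

### The arm

A 6-joint arm with a two-finger parallel gripper is mounted at the origin on the work surface. World frame = base frame: x ahead of the robot, y to its left, z up, the work surface at z = 0. Lengths are in m, angles in rad, forces in N, time in s.
With the tool pointing down it reaches from about 0.25 to 0.85 m from the base axis. Payload 12.5 kg.
Tool frame: the origin (TCP) lies at the very end of the fingers, on their centre line; the grasp point (between the pads) lies manip.grip_point_offset behind it (manip.grip_point_offset is the distance from the TCP to the grasp point, in m); z points along the fingers, y is the line along which they close (so a half turn about z gives the same grasp; the last joint's range is limited). The gripper opens to 93 mm and grips with 3 to 60 N. Pads are 15 mm wide; open, the fingers measure 128 mm over their backs; the gripper's body (75 mm by 188 mm) begins 65 mm behind the grasp point.
Start: joints at [-1.213, 0.351, 1.652, -0, 1.139, -0.085], TCP at [0.236, -0.497, 0.193] pointing down, gripper open.
Joint ranges: [-2.75, 2.75], [-0.79, 2.1], [0.01, 2.65], [-1.57, 4.71], [0.07, 3.14], [-2.87, 2.87]. Speed limits (rad/s): [2.22, 2.22, 2.79, 3.14, 3.14, 3.14].

### API

Orientations are given as a unit quaternion [w, x, y, z].
In Python, from rig import manip gives the robot as it stands.
- The arm moves only by the tool play_rows, never from a script. Its argument "plan" is a list that holds one entry, the list of rows, each a list of 4 numbers: the shift along the world's x, y, z in cm, then the turn about the world's z in degrees. A call has 1 to 5 rows; each row shifts and turns the commanded pose from where the row before left it; what a row does not reach is not made up. A row lasts 1/12 s, in which the tool goes at most 41.7 mm and 7.16 degrees, less where a joint would pass 70% of its speed; a pose out of reach is approached as far as the arm can. A call with a gripper value outside its range is refused whole. "grip" is the finger opening in cm, from 0 to 9.3, set as the call begins (left out, the last holds). The fingers move at their own pace and stop on an object; "squeeze" is the grip in N (left out, the last holds). Time passes only in rows, so rows that do not move let the fingers close. It gives the time, the measured TCP pose, the force, the opening and the grip force at its end, in the units of the state.
- manip.get_state(): the state, without advancing time (a new reading comes with each control period).
- manip.get_image(name): name is "scene" or "top"; returns a dict with "color" (420x560x3 uint8, red, green, blue), "intrinsics" (3x3 intrinsics, pixels), "R" (3x3) and "t" (3): a world point X has camera coordinates R X + t. Camera axes: x right, y down, z forward; pixel columns grow to the right and rows downward; lengths in m; the calibration is good to about 2 mm. A picture is of the moment at which its call begins. There is no depth.
- manip.close_job(): hands the job in; it is judged then, once.
The state is a dict: "clock": time; "joint_positions": joint angles; "qd": joint speeds; "tau": joint torques, N m; "ee_pos": TCP position; "ee_rot": TCP orientation; "force": force on the tool from outside, world axes, zero at the start; "wrist_torque": the same for the moment, N m; "grip_width": finger opening in m; "grip_force": force on a finger pad.
Only numpy, scipy, OpenCV 4.12 (cv2) and the standard library are available. Lean on these libraries where they do the work, as an engineer would, in place of code of your own. Each camera call takes 0.05 s, during which the arm holds its last target. There are 200 camera calls.

### The job

Two fruit racks stand on the counter. On the one that holds the green limes, press the black paddle of the rocking lever down with the fingertips so that the red gate lifts, keep it down until both limes have rolled into that rack's tray, then let the lever come back up so that the gate is shut again. Do not touch any fruit with the fingers, leave the clementines behind their gate, and leave the jar, mug, pepper mill and tin where they are.

Things in the scene. Friction and masses are not known exactly. Their poses are not given: they have to be found in the camera images.
- lime_rack: fixed wooden rack with two green limes, 316 mm long, 138 mm tall; both racks are alike. Origin: on the counter under the lane's centre line; x points downhill (roughly away from the robot), y left, z up. Lane: x -113 to 75 mm, 66 mm wide between 95 mm tall walls, slopes 10 degrees down to an open tray. A steel lever runs outside the left (+y) wall, black paddle uphill, red gate over the lane downhill
- lime_lever (a joint): rocking lever of the lime rack, rad. 0: gate shut (a spring returns it when let go); grows as the paddle is pressed, stop at 0.45. Axle at x -50, z 125 mm in the rack's frame. Fruit can pass under the gate from about 0.35. The paddle needs 4 N to start, about 7 N at the stop; it has sunk 31 mm at 0.4 rad, 35 mm at the stop
- lime_paddle (a point): centre of the top face of the round black paddle (38 mm across, 10 mm thick) on the lime rack's lever; gate shut, it is at x -130, y 78, z 135 mm in the rack's frame. It swings with the lever about the axle 80 mm away. Nothing stands above it
- lime_gate (a point): middle of the lower edge of the red gate plate (56 mm wide) of the lime rack; shut, it is 16 mm above the lane's floor at x 50 mm in the rack's frame. The tray beyond it: x 79 to 200 mm in the rack's frame, 110 mm wide inside, floor 13 mm and rim 60 mm above the counter
- lime1_center (a point): centre of a loose green lime, a ball 52 mm across, at first in the lane resting against the gate; it rolls freely
- lime2_center (a point): centre of a loose green lime, a ball 52 mm across, at first in the lane just behind the first; it rolls freely
- clementine_rack: fixed wooden rack with two orange clementines, 316 mm long, 138 mm tall; both racks are alike. Origin: on the counter under the lane's centre line; x points downhill (roughly away from the robot), y left, z up. Lane: x -113 to 75 mm, 66 mm wide between 95 mm tall walls, slopes 10 degrees down to an open tray. A steel lever runs outside the left (+y) wall, black paddle uphill, red gate over the lane downhill
- clementine_lever (a joint): rocking lever of the clementine rack, rad. 0: gate shut (a spring returns it when let go); grows as the paddle is pressed, stop at 0.45. Axle at x -50, z 125 mm in the rack's frame. Fruit can pass under the gate from about 0.35. The paddle needs 4 N to start, about 7 N at the stop; it has sunk 31 mm at 0.4 rad, 35 mm at the stop
- clementine_paddle (a point): centre of the top face of the round black paddle (38 mm across, 10 mm thick) on the clementine rack's lever; gate shut, it is at x -130, y 78, z 135 mm in the rack's frame. It swings with the lever about the axle 80 mm away. Nothing stands above it
- clementine_gate (a point): middle of the lower edge of the red gate plate (56 mm wide) of the clementine rack; shut, it is 16 mm above the lane's floor at x 50 mm in the rack's frame. The tray beyond it: x 79 to 200 mm in the rack's frame, 110 mm wide inside, floor 13 mm and rim 60 mm above the counter
- clementine1_center (a point): centre of a loose orange clementine, a ball 52 mm across, at first in the lane resting against the gate; it rolls freely
- clementine2_center (a point): centre of a loose orange clementine, a ball 52 mm across, at first in the lane just behind the first; it rolls freely
- sugar_jar: white sugar jar with wooden cap, 60 mm across, 100 mm tall, loose; origin under its centre, z up
- mug: blue mug, 72 mm across, 85 mm tall, loose; origin under its centre, handle at its +y, z up
- pepper_mill: dark wooden pepper mill, 52 mm across, 150 mm tall, loose; origin under its centre, z up
- spice_tin: spice tin with paper label, 56 mm across, 90 mm tall, loose; origin under its centre, z up
- lime1: the same fruit as lime1_center; this origin lies on its skin and turns as it rolls, so use the centre
- lime2: the same fruit as lime2_center; this origin lies on its skin and turns as it rolls, so use the centre
- clementine1: the same fruit as clementine1_center; this origin lies on its skin and turns as it rolls, so use the centre
- clementine2: the same fruit as clementine2_center; this origin lies on its skin and turns as it rolls, so use the centre
There are look-alikes about, which are no part of the job. What is shaped like the lime1 but purple is not meant.

How it is judged:
By the outcome, as a careful person would: the job done as asked, in the order asked, and still so for the second after the job is handed in, with the robot touching nothing.
It also fails if it takes over 29 s, if anything falls off the work surface, if the arm or the gripper's body presses on something with over 40 N, if the wrist force passes 120 N, or if a joint passes its speed limit or range.

## Working session

There is one attempt and no reset: what is moved stays moved. The work goes in short steps, Python scripts to look and compute and a tool call to move; the robot and the scene stay as the last step left them, time stands still between calls to the robot, and variables do not carry over. Pictures are saved under pics/ and viewed, at most 10 in all, crops included, and the job is handed in when it is done.

Besides the shell and the picture viewer there is one more tool, called after "Call:" by a JSON object that holds its "name" and its "arguments". play_rows: Moves the arm, as the interface text tells. Its arguments: {"type":"object","properties":{"plan":{"type":"array","items":{"type":"array","items":{"type":"array","items":{"type":"number"}}}},"grip":{"type":"number"},"squeeze":{"type":"number"}},"required":["plan"]}

```bash
mkdir -p pics
python3 - <<'E'
from rig import manip
import cv2,pickle
d={}
for n in("scene","top"):
    d[n]=manip.get_image(n); cv2.imwrite(f"pics/{n}0.png",d[n]["color"][:,:,::-1])
    print(n,d[n]["intrinsics"],d[n]["R"],d[n]["t"])
pickle.dump(d,open("d.pkl","wb"))
print(manip.get_state(),manip.grip_point_offset)
E
```

```text
scene [[381.68241043   0.         284.47314812]
 [  0.         381.68241043 214.33401172]
 [  0.           0.           1.        ]] [[-0.24518991  0.96947412 -0.00135464]
 [ 0.66406732  0.16693106 -0.72879943]
 [-0.70632606 -0.17959384 -0.6847259 ]] [ 0.13627454 -0.32872984  1.6819622 ]
top [[417.59405456   0.         273.29418182]
 [  0.         417.59405456 207.83908017]
 [  0.           0.           1.        ]] [[-0.03029219 -0.99952608  0.00547775]
 [-0.99780471  0.02991623 -0.0590828 ]
 [ 0.05889093 -0.00725547 -0.99823806]] [0.04469752 0.59122172 1.16678654]
{'clock': 0.1, 'joint_positions': array([-1.21260760e+00,  3.51185577e-01,  1.65234482e+00,  6.80870070e-06,
        1.13910479e+00, -8.46123604e-02]), 'qd': array([ 0.00046153, -0.0023226 , -0.00237134,  0.00039306,  0.00057707,
        0.00202706]), 'tau': array([ 3.84359339e-05, -4.98032892e+01, -2.85704952e+01,  6.99682580e-02,
        2.38963310e-02, -3.97931058e-05]), 'ee_pos': array([ 0.23556157, -0.49663456,  0.19255932]), 'ee_rot': array([-5.16819027e-04,  9.75591033e-01,  2.19594773e-01, -6.80185457e-05]), 'force': array([0.20620751, 0.0537534 , 0.23187907]), 'wrist_torque': array([-0.03666678,  0.02563301, -0.0078025 ]), 'grip_force': 0.0, 'grip_width': 0.09277021316964584} 0.0188
```

View pics/scene0.png

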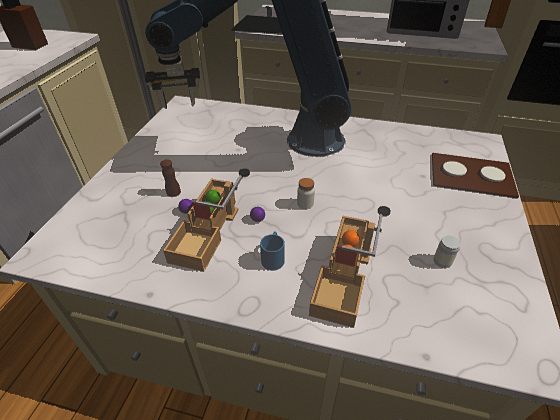

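View pics/top0.png

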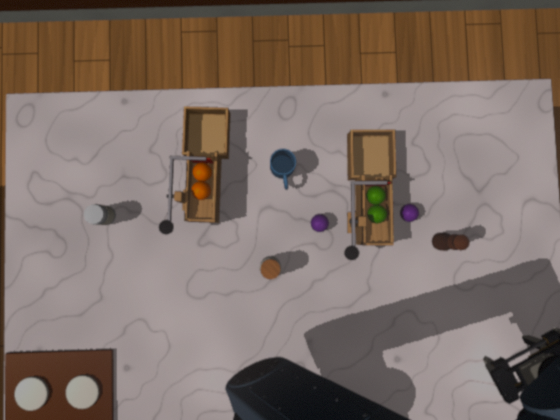

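The scene view shows the lime rack on the left, with its paddle near (244,173). In the top view the paddle is near (352,253), the limes at (376,196) and (377,214), and the jar at (270,268). The clementine rack is well away from it.

```bash
cat > h.py <<'E'
import numpy as np,cv2
def ray(c,p):
    R=np.array(c["R"]);d=R.T@np.linalg.inv(c["intrinsics"])@np.array([*p,1.]);return -R.T@c["t"],d
def plane(c,p,z):
    o,d=ray(c,p);return o+d*(z-o[2])/d[2]
def tri(a,p,b,q):
    P=[np.array(c["intrinsics"])@np.c_[c["R"],c["t"]] for c in(a,b)]
    X=cv2.triangulatePoints(*P,np.array(p,float).reshape(2,1),np.array(q,float).reshape(2,1))[:,0];return X[:3]/X[3]
def blob(m,near,r):
    k=np.zeros(m.shape,np.uint8);cv2.circle(k,near,r,1,-1)
    n,l,s,c=cv2.connectedComponentsWithStats(m.astype(np.uint8)*k);i=1+s[1:,4].argmax();return c[i],s[i]
E
python3 - <<'E'
import pickle;from h import *
d=pickle.load(open("d.pkl","rb"));S,T=d["scene"],d["top"]
dark=lambda c:c["color"].max(2)<60
green=lambda c:(c["color"][:,:,1].astype(int)-c["color"][:,:,0]>40)
p,a=blob(dark(T),(352,253),12);q,b=blob(dark(S),(244,173),9)
print(p,a,q,b);print("paddle",tri(T,p,S,q),plane(T,p,.133),plane(S,q,.133))
for n in((376,196),(377,214)):
    g,s=blob(green(T),n,9);print("lime",g,s,plane(T,g,.06))
# rack tray rim corners in top (z=.06) for the axis
for g in((348,131),(394,131),(396,178),(349,178)):print(plane(T,g,.06))
print("jar",plane(T,(270,268),.1),"mill",plane(T,(441,241),.15), plane(T,(460,242),.15))
E
```

```text
[351.1221374  252.35877863] [345 246  13  13 131] [243.84615385 172.23076923] [239 169  11   8  65]
paddle [ 0.46570538 -0.16602067  0.1311966 ] [ 0.46610375 -0.16682651  0.133     ] [ 0.46787671 -0.16366175  0.133     ]
lime [374.51694915 195.89830508] [369 190  12  13 118] [ 0.61424698 -0.25121517  0.06      ]
lime [376.66304348 214.41304348] [371 209  12  12  92] [ 0.56331351 -0.25482178  0.06      ]
[ 0.79641666 -0.18583719  0.06      ]
[ 0.79272741 -0.31323469  0.06      ]
[ 0.66181939 -0.31253784  0.06      ]
[ 0.66564492 -0.18324121  0.06      ]
jar [0.43016036 0.04084836 0.1       ] mill [ 0.48847346 -0.39060142  0.15      ] [ 0.4845184 -0.438267   0.15     ]
```

Call:
{"name": "play_rows", "arguments": {"plan": [[[1.8,2.6,0.2,-5],[1.8,2.6,0.2,-5],[1.8,2.6,0,-5],[1.8,2.6,0,-5],[1.8,2.6,0,-5]]], "grip": 0, "squeeze": 10}}

```text
clock: 0.52
ee_pos: [0.3262, -0.3655, 0.1969]
ee_rot: [-0.0, 1.0, 0.001, -0.0]
force: [0.7, -1.0, 0.3]
grip_width: 0.0642
grip_force: 0.0
```

Call:
{"name": "play_rows", "arguments": {"plan": [[[1.8,2.6,0,0],[1.8,2.6,0,0],[1.8,2.6,0,0],[1.8,2.6,0,0],[1.8,2.6,0,0]]]}}

```text
clock: 0.93
ee_pos: [0.4162, -0.2354, 0.1969]
ee_rot: [-0.0, 1.0, 0.003, -0.0]
force: [0.2, -0.6, 0.5]
grip_width: 0.0307
grip_force: 0.0
```

Call:
{"name": "play_rows", "arguments": {"plan": [[[1.8,2.6,0,0],[1.8,2.6,0,0],[1.4,1.8,0,0],[0,0,0,0],[0,0,0,0]]]}}

```text
clock: 1.35
ee_pos: [0.4658, -0.1662, 0.1967]
ee_rot: [-0.0, 1.0, 0.004, -0.0]
force: [0.8, -0.7, -0.1]
grip_width: 0.0013
grip_force: 0.0
```

Call:
{"name": "play_rows", "arguments": {"plan": [[[0,0,-1.5,0],[0,0,-1.5,0],[0,0,-1.5,0],[0,0,0,0]]]}}

```text
clock: 1.68
ee_pos: [0.4637, -0.1672, 0.1496]
ee_rot: [-0.001, 1.0, 0.003, -0.002]
force: [-0.7, 1.1, -0.2]
grip_width: 0.0003
grip_force: 0.0
```

Run:
```python
from rig import manip
import cv2,numpy as np
a=manip.get_image("scene")["color"][110:250,150:310,::-1];b=manip.get_image("top")["color"][130:290,290:450,::-1]
f=lambda i:cv2.resize(i,(400,400*i.shape[0]//i.shape[1]),interpolation=2)
a,b=f(a),f(b);o=np.zeros((400,800,3),np.uint8);o[:a.shape[0],:400]=a;o[:b.shape[0],400:]=b;cv2.imwrite("pics/c1.png",o)
```

```text
(no output)
```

View pics/c1.png

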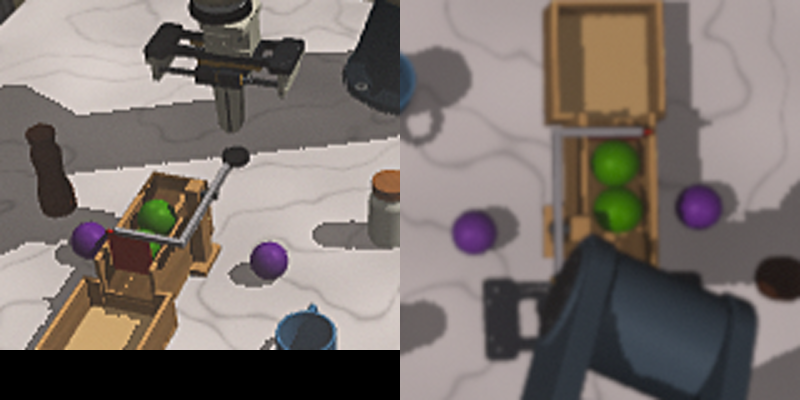

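The tip, at crop (230,131), hangs above the paddle at crop (236,156), but the gap looks larger than expected. I'll check it with the projection.

Run:
```python
import pickle;from h import *
d=pickle.load(open("d.pkl","rb"));S=d["scene"]
for X in([.4637,-.1672,.1496],[.4637,-.1672,.135],[.466,-.166,.133]):
    c=S["R"]@np.array(X)+S["t"];print((S["intrinsics"]@c/c[2])[:2])
o,dd=ray(S,(150+230/2.5,110+131/2.5))
for z in(.15,.16,.17,.18):print(z,plane(S,(150+230/2.5,110+131/2.5),z))
from rig import manip;print(manip.get_state()["ee_pos"])
```

```text
[242.87653269 167.37184161]
[243.2042267  170.87854462]
[243.36713472 171.80402457]
0.15 [ 0.43785644 -0.17908115  0.15      ]
0.16 [ 0.45099933 -0.17378249  0.16      ]
0.17 [ 0.46414223 -0.16848382  0.17      ]
0.18 [ 0.47728512 -0.16318515  0.18      ]
[ 0.46514352 -0.1675726   0.15213439]
```

Call:
{"name": "play_rows", "arguments": {"plan": [[[0,0,-0.6,0],[0,0,-0.6,0],[0,0,-0.5,0],[0,0,0,0]]]}}

```text
clock: 2.12
ee_pos: [0.4652, -0.1668, 0.1342]
ee_rot: [-0.0, 1.0, 0.003, -0.001]
force: [-0.9, -0.3, 0.6]
grip_width: 0.0004
grip_force: 0.0
```

Call:
{"name": "play_rows", "arguments": {"plan": [[[0,0,-0.4,0],[0,0,-0.4,0],[0,0,-0.4,0],[0,0,0,0]]]}}

```text
clock: 2.45
ee_pos: [0.4653, -0.1667, 0.1222]
ee_rot: [-0.0, 1.0, 0.003, -0.001]
force: [-0.5, -0.6, -0.8]
grip_width: 0.0008
grip_force: 0.0
```

Run:
```python
from rig import manip
import cv2,numpy as np
print(manip.get_state()["force"])
i=manip.get_image("scene")["color"][110:230,170:290,::-1];cv2.imwrite("pics/c2.png",cv2.resize(i,(600,600),interpolation=2))
```

```text
[-0.45308274 -0.56919144 -0.79622688]
```

View pics/c2.png

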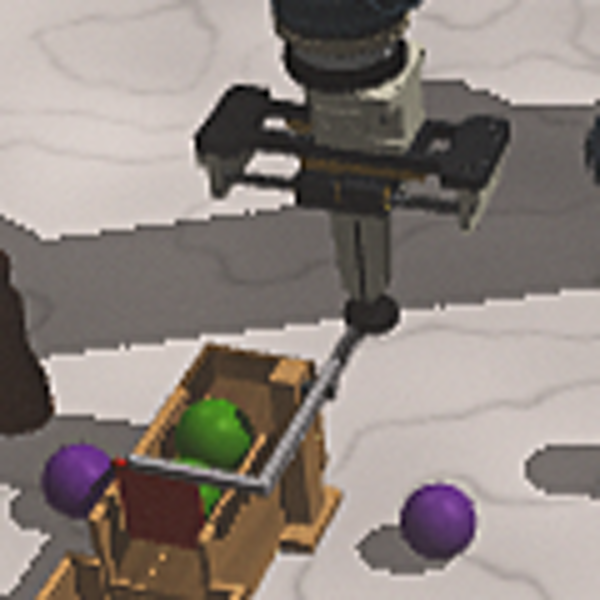

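The tip, at crop (367,298), is just at the paddle's top, so the real fingertips sit about 12 mm above the stated TCP. From here I'll descend by force.

Call:
{"name": "play_rows", "arguments": {"plan": [[[0,0,-0.3,0],[0,0,-0.3,0],[0,0,-0.3,0],[0,0,0,0]]]}}

```text
clock: 2.83
ee_pos: [0.4654, -0.1668, 0.1134]
ee_rot: [-0.0, 1.0, 0.003, -0.0]
force: [0.4, -0.3, 0.6]
grip_width: 0.0003
grip_force: 0.0
```

Run:
```python
from rig import manip
import cv2,numpy as np,pickle
from h import *
s=manip.get_image("scene");pickle.dump(s,open("s3.pkl","wb"))
d=pickle.load(open("d.pkl","rb"))
a=cv2.resize(s["color"][110:230,190:290,::-1],(400,480),interpolation=2)
i=d["scene"]["color"][40:160,120:220,::-1].copy()
# predicted start finger tips (open)
S=d["scene"];y=np.array([np.sin(np.radians(25.4)),-np.cos(np.radians(25.4)),0])
for k in(-.046,0,.046):
    for z in(0,.02):
        c=S["R"]@(np.array([.2356,-.4966,.1926+z])+k*y)+S["t"];print(k,z,(S["intrinsics"]@c/c[2])[:2])
b=cv2.resize(i,(400,480),interpolation=2)
cv2.imwrite("pics/c3.png",np.hstack([a,b]))
```

```text
-0.046 0 [192.08732666 110.68984976]
-0.046 0.02 [191.21704411 105.92554243]
0 0 [179.98796021 111.83221668]
0 0.02 [179.00026189 107.05749314]
0.046 0 [167.78176134 112.98467024]
0.046 0.02 [166.67459365 108.19953274]
```

View pics/c3.png

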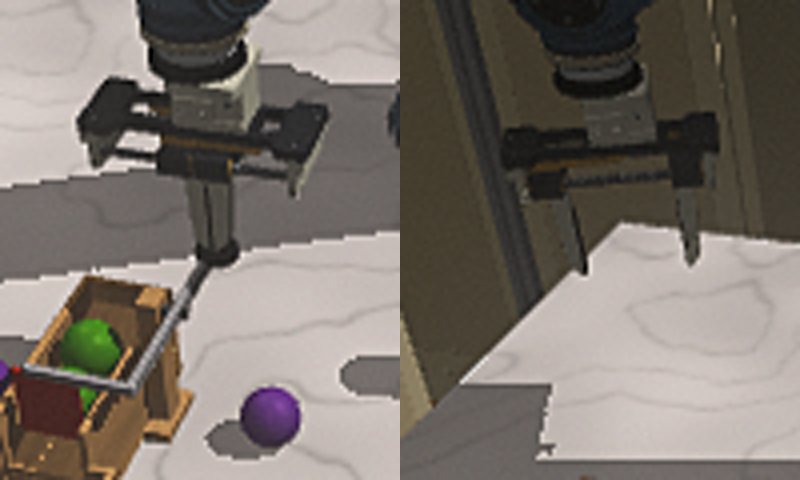

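The finger now overlaps the top of the paddle disc. The start picture shows the same offset, with the tips drawn about 5 px (19 mm) above the reported TCP, so contact is imminent. I'll carry on by force.

Call:
{"name": "play_rows", "arguments": {"plan": [[[0,0,-0.3,0],[0,0,-0.3,0],[0,0,0,0]]]}}

```text
clock: 3.13
ee_pos: [0.4657, -0.167, 0.1078]
ee_rot: [0.0, 1.0, 0.003, 0.0]
force: [-1.4, -0.3, 2.3]
grip_width: 0.0003
grip_force: 1.2
```

Call:
{"name": "play_rows", "arguments": {"plan": [[[0,0,-0.6,0],[0,0,-0.6,0],[0,0,-0.6,0],[0,0,-0.4,0],[0,0,0,0]]]}}

```text
clock: 3.55
ee_pos: [0.4664, -0.1672, 0.086]
ee_rot: [0.0, 1.0, 0.003, 0.001]
force: [-0.1, 0.5, 6.9]
grip_width: 0.0005
grip_force: 3.1
```

Call:
{"name": "play_rows", "arguments": {"plan": [[[0,0,-0.3,0],[0,0,-0.3,0],[0,0,0,0],[0,0,0,0],[0,0,0,0]]]}}

```text
clock: 3.97
ee_pos: [0.4668, -0.1673, 0.0808]
ee_rot: [0.0, 1.0, 0.003, 0.001]
force: [0.9, 0.7, 7.4]
grip_width: 0.0007
grip_force: 3.2
```

Call:
{"name": "play_rows", "arguments": {"plan": [[[0,0,0,0],[0,0,0,0],[0,0,0,0],[0,0,0,0],[0,0,0,0]]]}}

```text
clock: 4.38
ee_pos: [0.4668, -0.1673, 0.0808]
ee_rot: [0.0, 1.0, 0.003, 0.001]
force: [0.7, -0.1, 7.9]
grip_width: 0.0005
grip_force: 3.2
```

```bash
cat > look.py <<'E'
from rig import manip
import cv2,numpy as np,sys
a=manip.get_image("scene")["color"][130:290,140:300,::-1];b=manip.get_image("top")["color"][110:270,300:460,::-1]
f=lambda i:cv2.resize(i,(400,400),interpolation=2)
cv2.imwrite(sys.argv[1],np.hstack([f(a),f(b)]))
E
python3 look.py pics/c4.png
```

```text
(no output)
```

View pics/c4.png

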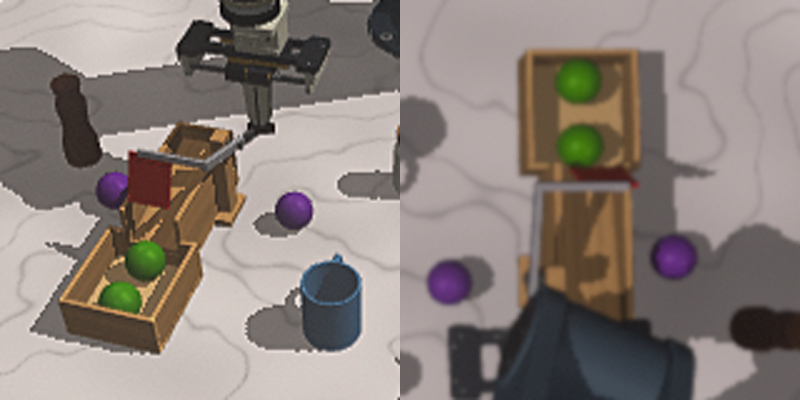

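The gate is lifted and both limes are in the tray, at top crop (578,80) and (580,147). I'll hold a little longer so the second one settles, then raise.

Call:
{"name": "play_rows", "arguments": {"plan": [[[0,0,0,0],[0,0,0,0],[0,0,0,0],[0,0,0,0],[0,0,0,0]]]}}

```text
clock: 4.9
ee_pos: [0.4668, -0.1673, 0.0808]
ee_rot: [0.0, 1.0, 0.003, 0.001]
force: [0.7, 1.0, 7.6]
grip_width: 0.0006
grip_force: 3.2
```

Call:
{"name": "play_rows", "arguments": {"plan": [[[0,0,0,0],[0,0,0,0],[0,0,0,0],[0,0,0,0],[0,0,0,0]]]}}

```text
clock: 5.32
ee_pos: [0.4668, -0.1673, 0.0808]
ee_rot: [0.0, 1.0, 0.003, 0.001]
force: [1.0, 0.8, 7.4]
grip_width: 0.0002
grip_force: 3.2
```

```bash
python3 look.py pics/c5.png
```

```text
(no output)
```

View pics/c5.png

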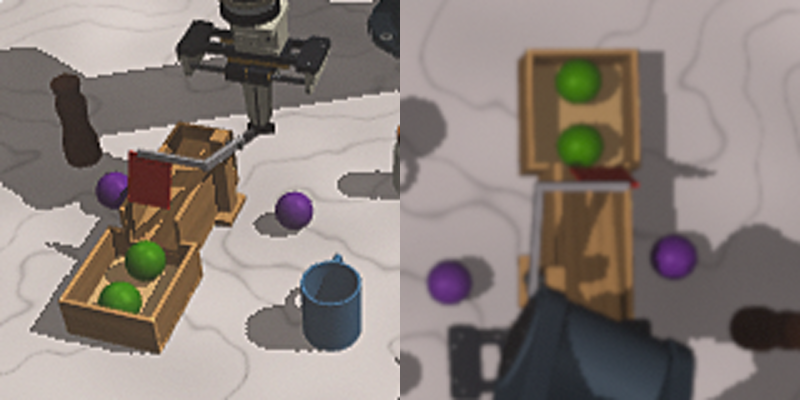

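Both limes are at rest in the tray, at the same pixels as before. I'll raise now.

Call:
{"name": "play_rows", "arguments": {"plan": [[[0,0,0.6,0],[0,0,0.8,0],[0,0,0.8,0],[0,0,0.8,0],[0,0,0.8,0]]]}}

```text
clock: 5.83
ee_pos: [0.4658, -0.1669, 0.1187]
ee_rot: [-0.0, 1.0, 0.003, 0.0]
force: [0.1, 0.7, 0.7]
grip_width: 0.0007
grip_force: 0.0
```

Call:
{"name": "play_rows", "arguments": {"plan": [[[0,0,1.5,0],[0,0,2.5,0],[0,0,2.5,0],[-1,0,1,0],[0,0,0,0]]]}}

```text
clock: 6.25
ee_pos: [0.4561, -0.1672, 0.1955]
ee_rot: [0.001, 1.0, 0.003, 0.002]
force: [0.3, -0.0, 0.6]
grip_width: 0.0006
grip_force: 0.0
```

Call:
{"name": "play_rows", "arguments": {"plan": [[[0,0,0,0],[0,0,0,0],[0,0,0,0],[0,0,0,0],[0,0,0,0]]]}}

```text
clock: 6.67
ee_pos: [0.4556, -0.1668, 0.1924]
ee_rot: [-0.0, 1.0, 0.003, -0.001]
force: [-0.2, -0.8, 0.8]
grip_width: 0.001
grip_force: 0.0
```

```bash
python3 look.py pics/c6.png
```

```text
(no output)
```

View pics/c6.png

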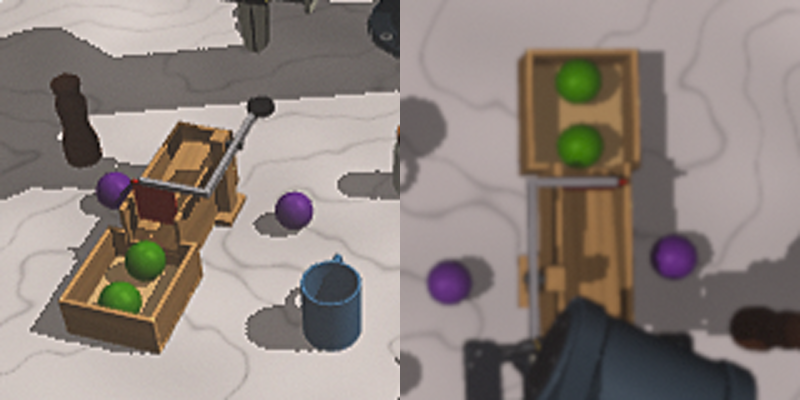

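The gate is shut with the paddle back up at scene crop (260,105), both limes are in the tray, and the gripper is clear.

```bash
python3 -c "
from rig import manip
print(manip.close_job())"
```

```text
the job is handed in; nothing more can be done
None
```

Job handed in at about 6.8 s: both limes rolled into the lime rack's tray, the lever came back up with the gate shut, and the gripper touched only the lime paddle.

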